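Lock the cleaning pot's basket and hold up the nut in the tongs

TASK

Turn the lock ring of the parts-cleaning pot clockwise by one of its ears to its stop, where its painted line stands at the pointer, so that the drain basket cannot come up with the tongs. Then take the spring tongs out of their wooden block, reach into the basket, close the tongs on the square nut and lift it straight up clear of the pot; touch the nut only with the tongs and leave the things lying around alone. Finish while still holding the nut up in the tongs, still, above the pot.

Things in the scene. Friction and masses are not known exactly. Their poses are not given: they have to be found in the camera images.
- pot: Grey round parts-cleaning pot, bolted down. Origin on its upright axis at bench height, z up; on its -x side, towards the robot, an index post with a pointer (81 mm from the axis, top 110 mm high). Body 114 mm across, foot 168 mm. The lock ring's top is 106 mm above the bench; the mouth is at least 94 mm wide.
- lock_ring (a joint): Turn (rad) of the captive dark steel ring round the pot's mouth (142 mm across, knurled, two ears), clockwise from above about the pot's axis: starts at 0 to 0.3 (open, painted dot near the pointer), 1.047 at the stop (locked: painted line at the pointer, three tabs over the basket's lugs). Stays where left; friction 0.2 N m, about 2.5 N at an ear.
- ear_a (a point): Gripping point on the ring's ear at the pot's +y side (left): a radial bar 10 mm thick, 16 mm high, from 71 to 104 mm from the axis, clear all round. The point is mid-bar, 88 mm from the axis, 96 mm above the bench, and moves with the ring.
- ear_b (a point): The same on the other ear, at the -y side of the pot (right).
- basket: Loose aluminium drain basket hanging in the pot by its flange, 94 mm across inside. Origin: centre of its underside; inner floor flat, 4 mm above the origin (12 mm above the bench); flange top 92 mm above the origin. Too deep for a gripper.
- square_nut: plain steel square nut, 33 x 33 x 14 mm, about 50 g, lying flat on the basket's floor within 10 mm of the middle, turned at random. Origin: centre of its underside; x and y square to its sides, z up.
- block: wooden tool block 90 x 120 x 80 mm (x, y, z), fixed; origin: centre of its underside. The tongs stand in its long slot, 22 x 80 mm and 68 mm deep (floor 12 mm above the bench), which runs along y at x = -12 mm.
- tongs: Spring tongs, steel, 160 mm long, 120 g, upright, jaws down in the block's slot. Origin: midway between the jaw tips at their ends when open (2 mm above the ends when closed on the nut); z up to the pivot at 153 mm, top of the head at 160 mm. The 16 mm wide arms stand apart along y and close in y when squeezed. Jaws 18 mm wide (x), 24 mm high, gap 57 mm open, 70 mm over their backs.
- tongs_grip (a point): Point on the tongs' axis 123 mm above their origin, midway between the black rubber sleeves (18 mm wide, z 101 to 137 mm): the gripper's pads belong here, from above. Over the sleeves: 55 mm open (58 at the lower end), 51 mm with the jaws on the nut. A spring pushes the arms open with 5 to 10 N at the sleeves: a gripper closed 1 to 2 mm past touching carries the tongs, jaws still open.
- tongs_left (a joint): Angle (rad) by which each arm of the tongs has closed: 0 open, 0.08 with the jaws parallel on the nut's flats (33 mm gap), 0.15 fully shut; both arms move alike. 1 mm of squeeze at the sleeves closes the jaw gap by 3 to 5 mm; squeeze with 40 to 60 N to hold the nut.
- pulley_wheel: brass pulley wheel 67 mm across, 19 mm high, lying near the work; bystander. Origin: centre of its underside.
- iron_wedge: iron wedge 37 x 93 x 33 mm on the bench at the left; bystander. Origin: centre of its underside.
- long_bolt: long square-head bolt 26 x 188 x 26 mm on the bench at the right; bystander. Origin: centre of its underside.

How it is judged:
On the way, in this order (a step that is already met when the one before it is completed fails the run):
1. the lock ring is at its locked mark while the nut still lies in the basket (value of joint lock_ring above 0.98 rad and z of square_nut in the frame of pot below 0.02 m), for 0.2 s.
2. the tongs, held in the gripper, have raised the nut off the basket's floor (value of joint lock_ring above 0.98 rad and z of square_nut in the frame of pot above 0.035 m and contact force between tongs and square_nut above 1 N and contact force between the fingers and tongs above 2 N), for 0.2 s.
At the end, for the whole second after the job is handed in: The ring is within 0.065 rad of the locked stop; the nut hangs still in the tongs, its underside 10 mm or more above the ring's top and within 70 mm of the pot's axis; the gripper holds the tongs; neither tongs nor nut touch pot or basket; the basket is down (value of joint lock_ring above 0.98 rad and height (world z) of square_nut above 0.116 m and horizontal distance between square_nut and pot below 0.07 m and linear speed of square_nut below 0.03 m/s and contact force between tongs and square_nut above 1 N and contact force between the fingers and tongs above 2 N and contact force between each of square_nut, tongs and pot below 0.05 N and contact force between each of square_nut, tongs and basket below 0.05 N and contact force between each of the arm, the fingers and square_nut below 0.1 N and z of basket in the frame of pot below 0.012 m); the arm keeps its last pose, push and grip.
It fails at once if the gripper touches the nut itself (contact force between any of the fingers, the arm and square_nut above 0.5 N).
It fails at once if the nut is lifted before the ring is locked (z of square_nut in the frame of pot above 0.035 m and not (value of joint lock_ring above 0.98 rad)).
It fails at once if the pulley wheel is disturbed (moved 30 mm) (distance of pulley_wheel from where it was at the start of the episode above 0.03 m).
It fails at once if the iron wedge is disturbed (moved 30 mm) (distance of iron_wedge from where it was at the start of the episode above 0.03 m).
It fails at once if the long bolt is disturbed (moved 30 mm) (distance of long_bolt from where it was at the start of the episode above 0.03 m).
It also fails if it takes over 61 s, if anything falls off the work surface, if the arm or the gripper's body presses on something with over 40 N, if the wrist force passes 120 N, or if a joint passes its speed limit or range.

ROBOT

A 6-joint arm with a two-finger parallel gripper is mounted at the origin on a cart in front of the work surface, level with it; the furniture and walls round the work are solid. World frame = base frame: x ahead of the robot, y to its left, z up, the work surface at z = 0. Lengths are in m, angles in rad, forces in N, time in s.
With the tool pointing down it reaches from about 0.325 to 1 m from the base axis. Payload 5.1 kg.
Tool frame: the origin (TCP) lies at the very end of the fingers, on their centre line; the grasp point (between the pads) lies 19 mm behind it; z points along the fingers, y is the line along which they close (so a half turn about z gives the same grasp; the last joint's range is limited). The gripper opens to 85 mm and grips with 20 to 120 N. Pads are 22 mm wide; open, the fingers measure 114 mm over their backs; the gripper's body (76 mm by 85 mm) begins 54 mm behind the grasp point. The pads swing forward as they close: fully open they stand 13 mm farther back than shut.
Start: joints at [-1.254, 0.124, 1.65, -0, 1.367, -0.083], TCP at [0.253, -0.599, 0.231] pointing down, gripper open.
Joint ranges: [-2.61, 2.61], [-1.02, 2.33], [0.03, 2.71], [-1.35, 4.49], [0.32, 2.68], [-2.91, 2.91]. Speed limits (rad/s): [2.57, 2.57, 3.14, 3.14, 3.14, 3.14].

INTERFACE

Orientations are given as a 3x3 rotation matrix whose columns are the frame's x, y, z axes.
In Python, from workcell import ctrl gives the robot as it stands.
- The arm moves only by the shell command python3 steer.py [OPENING] [FORCE], which reads ROWS from standard input. ROWS is a JSON object whose key "increments" holds a list of rows, 1 to 20 of them, each of 6 numbers: dx, dy, dz in shares of the most that a row can go, 1 being 62.5 mm, then a rotation vector rx, ry, rz in shares of 2 rad (1.0 is 2 rad); each row shifts and turns the commanded pose from where the row before left it, along the tool's axes as they then stand; what a row does not reach is not made up. A row lasts 1/8 s, in which the tool goes at most 0.0625 m and 0.188 rad, less where a joint would pass 70% of its speed; a pose out of reach is approached as far as the arm can. OPENING is the opening from 0.0 (shut) to 1.0 (fully open), set as the command begins (- or left out keeps the last). The fingers move at their own pace and stop on an object; FORCE is the grip in N (left out, the last holds). Time passes only in rows, so rows that do not move let the fingers close. It prints the time, the measured TCP pose, the force, the opening and the grip force at its end. No shift or turn number may pass 1 either way. Input that does not fit is refused with a message, and nothing moves.
- ctrl.state(): the state, without advancing time (a new reading comes with each control period).
- ctrl.get_image(name): name is "scene" or "top" or "wrist"; returns a dict with "image" (420x560x3 uint8, red, green, blue), "fx", "fy", "cx", "cy" (pixels), "world_to_cam" (4x4, takes a point from world to camera coordinates). Camera axes: x right, y up, looking along -z (the intrinsics and any distortion apply to the point x, -y, -z); pixel columns grow to the right and rows downward; lengths in m; the calibration is good to about 2 mm. The wrist camera is an equidistant fisheye: a pixel r from the principal point sees the ray r / f radians off the axis. A picture is of the moment at which its call begins. There is no depth.
- ctrl.close_job(): hands the job in; it is judged then, once.
The state is a dict: "t": time; "joint_pos": joint angles; "dq": joint speeds; "joint_torque": joint torques, N m; "ee_pos": TCP position; "eef_rot": TCP orientation; "force": force on the tool from outside, world axes, zero at the start; "moment": the same for the moment, N m; "opening": opening from 0.0 (shut) to 1.0 (fully open); "finger_force": force on a finger pad.
Only numpy, scipy, OpenCV 4.12 (cv2) and the standard library are available. Lean on these libraries where they do the work, as an engineer would, in place of code of your own. Each camera call takes 0.05 s, during which the arm holds its last target. There are 200 camera calls.

## Working session

There is one attempt and no reset: what is moved stays moved. The work goes in short steps, Python scripts to look and compute and a shell command to move; the robot and the scene stay as the last step left them, time stands still between calls to the robot, and variables do not carry over. Pictures are saved under pics/ and viewed, at most 10 in all, crops included, and the job is handed in when it is done.

```bash
ls; mkdir -p pics; python3 - <<'E'
from workcell import ctrl
import cv2,pickle
d={}
for n in("scene","top","wrist"):
    d[n]=ctrl.get_image(n); cv2.imwrite(f"pics/{n}0.png",d[n]["image"][:,:,::-1])
    print(n,d[n]["fx"],d[n]["cx"],d[n]["cy"],d[n]["world_to_cam"].round(3).tolist())
pickle.dump(d,open("d0.pkl","wb"))
s=ctrl.state();print(s)
E
```

```text
pics
steer.py
workcell.py
scene 524.8776605630862 273.81146566850697 214.0943080249178 [[0.795, -0.607, 0.006, -0.417], [0.238, 0.322, 0.916, -0.23], [-0.558, -0.726, 0.4, -1.303], [0.0, 0.0, 0.0, 1.0]]
top 415.8524816307111 276.22787267982693 211.35893230000895 [[-0.027, -1.0, -0.001, -0.0], [0.989, -0.027, 0.147, -0.51], [-0.147, 0.003, 0.989, -1.274], [0.0, 0.0, 0.0, 1.0]]
wrist 325.19226210127806 280.0585019467441 212.50411791525545 [[0.389, -0.921, -0.001, -0.649], [0.884, 0.373, -0.283, 0.037], [0.261, 0.109, 0.959, -0.378], [0.0, 0.0, 0.0, 1.0]]
{'t': 0.15, 'joint_pos': array([-1.25360799e+00,  1.24366806e-01,  1.65136120e+00, -1.78724196e-06,
        1.36748260e+00, -8.26025494e-02]), 'dq': array([ 0.0002201 , -0.00207408, -0.00218771, -0.00026044,  0.00109051,
       -0.00127917]), 'joint_torque': array([ 1.94311751e-04, -4.24227512e+01, -3.66013849e+01, -4.45798185e-05,
        4.68314873e-03,  2.24477610e-07]), 'ee_pos': array([ 0.25282106, -0.59830718,  0.23032742]), 'eef_rot': array([[ 9.21142299e-01,  3.89225653e-01, -5.06298067e-04],
       [ 3.89225960e-01, -9.21141026e-01,  1.53670109e-03],
       [ 1.31751566e-04, -1.61258473e-03, -9.99998691e-01]]), 'force': array([ 0.06083581,  0.10510716, -0.3818624 ]), 'moment': array([ 0.00217885, -0.02368595, -0.05381861]), 'finger_force': 0.0, 'opening': 1.0028130190900162}
```

View pics/top0.png

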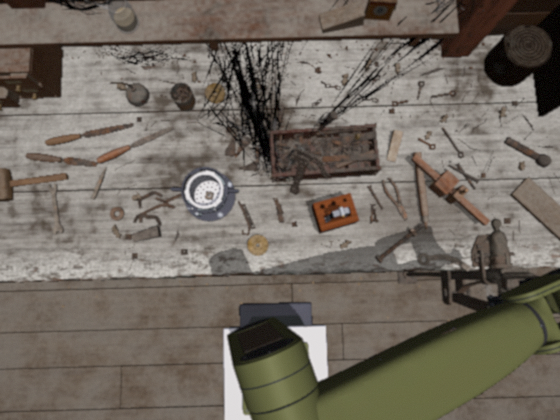

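View pics/scene0.png

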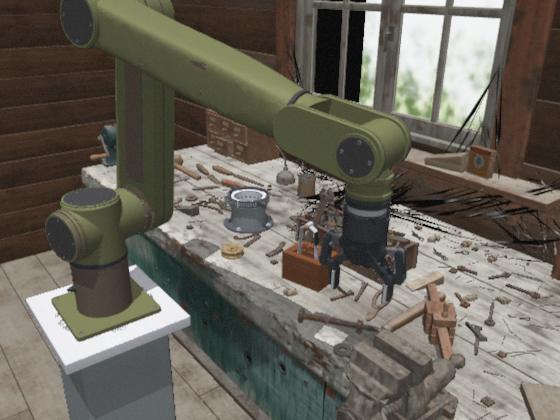

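The top view shows the pot at about (208,193), the block with the tongs at (335,212) and the pulley at (257,244). I'll zoom in on the pot and block.

```bash
cat > h.py <<'E'
import numpy as np,cv2
def ray(im,u,v):
    W=im["world_to_cam"];R=W[:3,:3];c=-R.T@W[:3,3]
    d=R.T@np.array([(u-im["cx"])/im["fx"],-(v-im["cy"])/im["fy"],-1.]);return c,d
def fray(im,u,v):
    W=im["world_to_cam"];R=W[:3,:3];c=-R.T@W[:3,3]
    a,b=(u-im["cx"]),(v-im["cy"]);r=np.hypot(a,b)+1e-9;th=r/im["fx"]
    return c,R.T@np.array([np.sin(th)*a/r,-np.sin(th)*b/r,-np.cos(th)])
def plane(im,u,v,z,f=ray):
    c,d=f(im,u,v);return c+d*(z-c[2])/d[2]
def proj(im,p,fish=False):
    q=im["world_to_cam"]@np.r_[p,1.];x,y,z=q[0],-q[1],-q[2]
    if fish:
        r=np.hypot(x,y);th=np.arctan2(r,z);k=th*im["fx"]/(r+1e-9);return im["cx"]+k*x,im["cy"]+k*y
    return im["cx"]+im["fx"]*x/z,im["cy"]+im["fy"]*y/z
E
python3 - <<'E'
import pickle,cv2,numpy as np
from h import *
d=pickle.load(open("d0.pkl","rb"));t=d["top"];I=t["image"][:,:,::-1]
a=cv2.resize(I[160:230,170:250],None,fx=5,fy=7.5*5/7.5,interpolation=3)
b=cv2.resize(I[185:255,300:370],None,fx=5,fy=5,interpolation=3)
cv2.imwrite("pics/c0.png",np.hstack([a,b]))
print("pot",plane(t,208,193,.106),"block",plane(t,335,212,.08),"pulley",plane(t,257.5,244,.02))
E
```

```text
pot [0.56111033 0.19005598 0.106     ] block [ 0.49676743 -0.19303659  0.08      ] pulley [0.40981587 0.04802133 0.02      ]
```

View pics/c0.png

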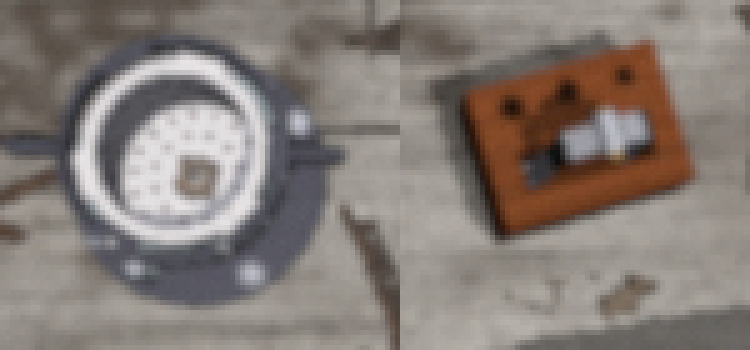

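The crop shows the ear tips at about (170,189) and (238,191), the nut at about (209,195) and the block corners. Next come rough positions and the wrist camera offset.

```bash
python3 - <<'E'
import pickle,numpy as np
from h import *
from workcell import ctrl
d=pickle.load(open("d0.pkl","rb"));t=d["top"];w=d["wrist"]
for n,u,v,z in[("earL",170,189.4,.104),("earR",238.4,191,.104),("ring",204.4,189.6,.106),("nut",209.2,195.4,.026)]+[("blk",*p,.08) for p in[(312.6,204.4),(351,193.4),(358.6,221),(320.6,232.6)]]+[("head",341,211,.165)]:
    print(n,plane(t,u,v,z).round(4))
s=ctrl.state();R=s["eef_rot"];W=w["world_to_cam"]
print("cam in tool",R.T@(-W[:3,:3].T@W[:3,3]-s["ee_pos"]),"axis",R.T@(-W[2,:3]))
E
```

```text
earL [0.5757 0.3051 0.104 ]
earR [0.5652 0.0987 0.104 ]
ring [0.5718 0.2009 0.106 ]
nut [0.5691 0.1993 0.026 ]
blk [ 0.5221 -0.1256  0.08  ]
blk [ 0.5531 -0.2449  0.08  ]
blk [ 0.4672 -0.2635  0.08  ]
blk [ 0.4349 -0.1464  0.08  ]
head [ 0.487  -0.1979  0.165 ]
cam in tool [ 7.11715184e-02  3.22619394e-05 -1.42440614e-01] axis [-2.82914222e-01  3.34500605e-04  9.59145156e-01]
```

Careful with the scale: shifts go in shares of 62.5 mm and turns go in shares of 2 rad. That gives: 0.035 m is 0.56, -0.03 m is -0.48, 0.05 rad / 2 = 0.025.

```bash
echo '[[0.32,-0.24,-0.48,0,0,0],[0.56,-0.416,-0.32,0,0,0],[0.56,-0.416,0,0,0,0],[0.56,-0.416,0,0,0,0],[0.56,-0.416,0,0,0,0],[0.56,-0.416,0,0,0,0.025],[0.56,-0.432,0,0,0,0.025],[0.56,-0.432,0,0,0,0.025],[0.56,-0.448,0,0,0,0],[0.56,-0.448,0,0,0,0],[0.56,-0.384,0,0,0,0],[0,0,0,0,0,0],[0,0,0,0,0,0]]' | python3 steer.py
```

```text
refused: ROWS must be an object with the rows under "increments". Nothing was moved.
```

I used the wrong layout. The manual says an object with the rows under "increments"; once more.

```bash
echo '{"increments": [[0.32,-0.24,-0.48,0,0,0],[0.56,-0.416,-0.32,0,0,0],[0.56,-0.416,0,0,0,0],[0.56,-0.416,0,0,0,0],[0.56,-0.416,0,0,0,0],[0.56,-0.416,0,0,0,0.025],[0.56,-0.432,0,0,0,0.025],[0.56,-0.432,0,0,0,0.025],[0.56,-0.448,0,0,0,0],[0.56,-0.448,0,0,0,0],[0.56,-0.384,0,0,0,0],[0,0,0,0,0,0],[0,0,0,0,0,0]]}' | python3 steer.py && python3 - <<'E'
from workcell import ctrl
import cv2,pickle
w=ctrl.get_image("wrist");pickle.dump(w,open("w1.pkl","wb"));cv2.imwrite("pics/w1.png",w["image"][:,:,::-1])
E
```

```text
t: 1.78
ee_pos: [0.5069, -0.2125, 0.281]
eef_rot: [[0.969, 0.247, -0.001], [0.247, -0.969, -0.0], [-0.001, -0.0, -1.0]]
force: [-0.1, -1.3, -0.9]
opening: 1.0
finger_force: 0.0
```

View pics/w1.png

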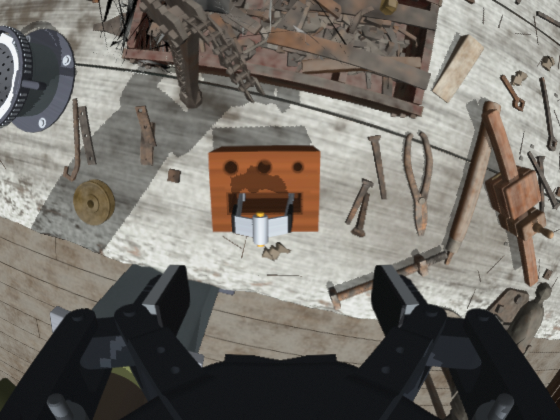

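The wrist view shows the block's top corners near (209,152), (320,149), (319,231) and (214,232). The slot spans (229–302, 193–214) and the tongs' head cylinder is at (261,229).

```bash
python3 - <<'E'
import pickle,numpy as np,cv2
from h import *
w=pickle.load(open("w1.pkl","rb"));I=w["image"][:,:,::-1].copy()
cv2.imwrite("pics/w1c.png",cv2.resize(I[140:260,190:340],None,fx=5,fy=5,interpolation=cv2.INTER_CUBIC))
hsv=cv2.cvtColor(I,cv2.COLOR_BGR2HSV);m=cv2.inRange(hsv,(3,150,120),(14,255,255));m[:130]=0;m[260:]=0;m[:,:190]=0;m[:,340:]=0
m=cv2.morphologyEx(m,cv2.MORPH_OPEN,np.ones((3,3)))
P=np.array([plane(w,u,v,.08,fray)[:2] for v,u in np.argwhere(m)]).astype(np.float32)
r=cv2.minAreaRect(P);print(r,cv2.boxPoints(r))
E
```

```text
((0.4960479736328125, -0.19769422709941864), (0.08818557858467102, 0.11817656457424164), 14.371197700500488) [[ 0.43866906 -0.1513989 ]
 [ 0.46800083 -0.2658775 ]
 [ 0.55342686 -0.24398956]
 [ 0.5240951  -0.12951097]]
```

View pics/w1c.png

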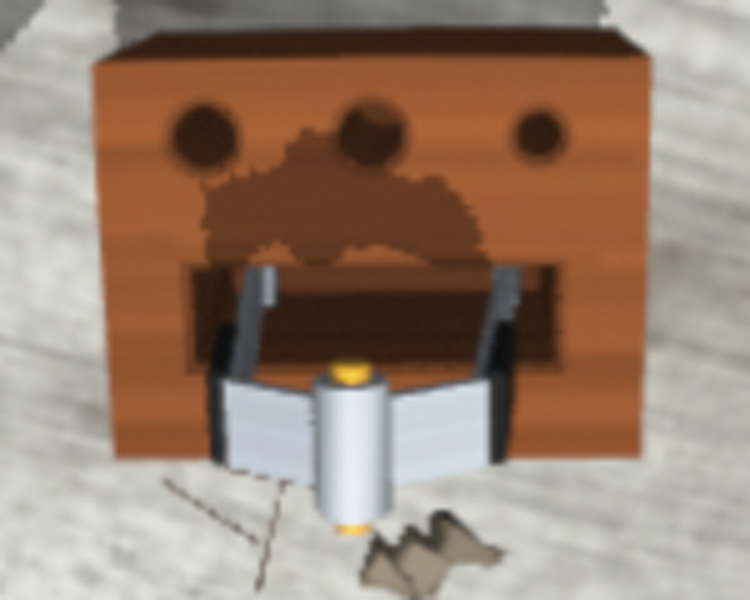

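Block: centre (0.496,-0.198), yaw 0.251, and its size matches. The tongs' pivot centre is at pixel (260.4,229.4), and the sleeves' outer edges are at x≈232 and 292.5.

```bash
python3 - <<'E'
import pickle,numpy as np
from h import *
from workcell import ctrl
w=pickle.load(open("w1.pkl","rb"));a=.2508;R=np.array([[np.cos(a),-np.sin(a)],[np.sin(a),np.cos(a)]]);c=np.array([.4960,-.1977])
for n,u,v,z in[("pivot",260.4,229.4,.165),("sleeveL",190+208/5,140+465/5,.149),("sleeveR",190+502/5,140+463/5,.149),("slotL",190+190/5,140+365/5,.08),("slotR",190+560/5,140+365/5,.08)]:
    p=plane(w,u,v,z,fray);print(n,p.round(4),"in block",(R.T@(p[:2]-c)).round(4))
# tool motion to above pot
s=ctrl.state();T=np.array([.5705,.202,.27]);print(s["eef_rot"].T@(T-s["ee_pos"]))
E
```

```text
pivot [ 0.4835 -0.2017  0.165 ] in block [-0.0131 -0.0007]
sleeveL [ 0.4678 -0.1775  0.149 ] in block [-0.0223  0.0265]
sleeveR [ 0.4814 -0.2289  0.149 ] in block [-0.0219 -0.0266]
slotL [ 0.4628 -0.1644  0.08  ] in block [-0.0239  0.0405]
slotR [ 0.483 -0.244  0.08 ] in block [-0.0241 -0.0416]
[ 0.1641319  -0.38631635  0.01099043]
```

Scaled: -0.043 m is -0.688, -0.042 m is -0.672.

```bash
echo '{"increments": [[0.288,-0.688,0,0,0,0],[0.288,-0.688,0,0,0,0],[0.288,-0.688,0,0,0,0],[0.288,-0.688,0,0,0,0],[0.288,-0.688,0,0,0,0],[0.288,-0.688,0,0,0,0],[0.288,-0.688,0,0,0,0],[0.288,-0.688,0,0,0,0],[0.288,-0.672,0.16,0,0,0],[0,0,0,0,0,0],[0,0,0,0,0,0]]}' | python3 steer.py && python3 - <<'E'
from workcell import ctrl
import cv2,pickle
w=ctrl.get_image("wrist");pickle.dump(w,open("w2.pkl","wb"));cv2.imwrite("pics/w2.png",w["image"][:,:,::-1])
E
```

```text
t: 3.2
ee_pos: [0.5689, 0.2006, 0.2712]
eef_rot: [[0.969, 0.246, -0.0], [0.246, -0.969, -0.001], [-0.0, 0.001, -1.0]]
force: [-0.3, -0.2, -0.2]
opening: 0.997
finger_force: 0.0
```

View pics/w2.png

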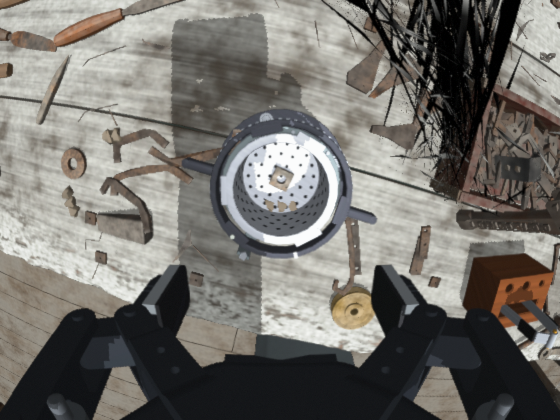

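The pot is clear: ears from (182,160) to (377,219), nut at about (282,180), pointer near (243,255). I'll zoom in.

```bash
python3 - <<'E'
import pickle,cv2
w=pickle.load(open("w2.pkl","rb"));I=w["image"][:,:,::-1]
cv2.imwrite("pics/w2c.png",cv2.resize(I[120:270,180:380],None,fx=4,fy=4,interpolation=cv2.INTER_CUBIC))
E
```

```text
(no output)
```

View pics/w2c.png

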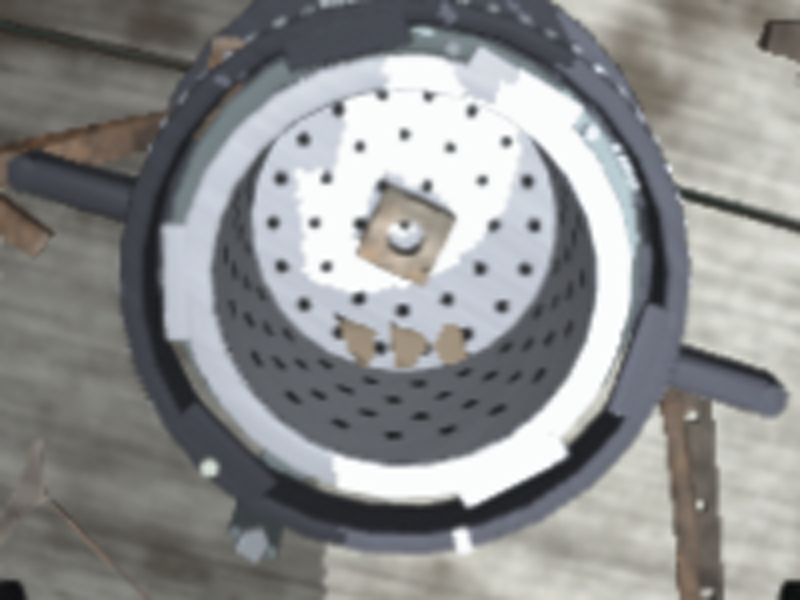

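```bash
python3 - <<'E'
import pickle,numpy as np
from h import *
from workcell import ctrl
w=pickle.load(open("w2.pkl","rb"))
g=lambda u,v,z:plane(w,180+u/4,120+v/4,z,fray)
L0,L1,R0,R1=[g(*p,.104)for p in[(10,172),(125,202),(785,398),(683,366)]]
print("ears",L0,L1,R0,R1,np.linalg.norm(L0-R0),"mid",(L0+R0)/2)
I=w["image"]
# ring outer circle points by hand
C=np.array([g(*p,.106)[:2] for p in[(122,270),(688,270),(420,552),(180,120+0),(640,130)]])
A=np.c_[2*C,np.ones(len(C))];s=np.linalg.lstsq(A,(C**2).sum(1),rcond=None)[0];print("ring c",s[:2],"r",np.sqrt(s[2]+s[:2]@s[:2]))
D,Li,P=g(208,468,.106),g(461,540,.106),g(252,545,.110)
c=((L0+R0)/2)[:2]
for n,p in[("dot",D),("line",Li),("ptr",P),("L",L0),("R",R0)]:
    q=p[:2]-c;print(n,np.hypot(*q).round(4),np.degrees(np.arctan2(q[1],q[0])).round(1))
N=np.array([g(*p,.026)[:2]for p in[(388,187),(455,213),(423,285),(358,252)]])
print("nut",N,N.mean(0),[np.linalg.norm(N[i]-N[i-1]).round(4)for i in range(4)],[np.degrees(np.arctan2(*(N[i]-N[i-1])[::-1])).round(1)for i in range(4)])
E
```

```text
ears [0.57517207 0.30087387 0.104     ] [0.57438038 0.27070944 0.104     ] [0.56639194 0.09714901 0.104     ] [0.56788452 0.12624747 0.104     ] 0.2039139729500854 mid [0.570782   0.19901144 0.104     ]
ring c [0.56925729 0.19876555] r 0.06919861006585272
dot 0.069 147.2
line 0.0684 -153.8
ptr 0.0775 163.6
L 0.102 87.5
R 0.102 -92.5
nut [[0.58175915 0.20698591]
 [0.57903546 0.18545853]
 [0.55504417 0.18926098]
 [0.56017455 0.21096078]] [0.56900333 0.19816655] [np.float64(0.0219), np.float64(0.0217), np.float64(0.0243), np.float64(0.0223)] [np.float64(-10.4), np.float64(-97.2), np.float64(171.0), np.float64(76.7)]
```

The ring sits about 0.286 rad clockwise of open. The dot, line and ears agree, leaving about 0.76 rad to turn. I'll move over ear_a and align to it. The nut measures only 22 mm across, against the stated 33, so I'll re-measure it later.

Scaled: -0.041 m is -0.656, 0.03 m is 0.48, -0.18 rad / 2 = -0.09.

```bash
echo '{"increments": [[0.208,-0.656,0,0,0,0],[0.208,-0.656,0,0,0,0],[0,0,0,0,0,-0.09],[0,0,0,0,0,-0.09],[0,0,0,0,0,-0.09],[0,0,0,0,0,-0.09],[0,0,0.48,0,0,-0.09],[0,0,0.48,0,0,-0.09],[0,0,0.48,0,0,-0.09],[0,0,0,0,0,-0.009],[0,0,0,0,0,0],[0,0,0,0,0,0]]}' | python3 steer.py 0.6; python3 - <<'E'
from workcell import ctrl
import numpy as np
s=ctrl.state();print(np.degrees(np.arctan2(s["eef_rot"][1,0],s["eef_rot"][0,0])),s["eef_rot"].T@(np.array([.5738,.2869,.081])-s["ee_pos"]),s["joint_pos"])
E
```

```text
t: 4.75
ee_pos: [0.5749, 0.2877, 0.1838]
eef_rot: [[0.045, 0.999, 0.003], [0.999, -0.045, 0.001], [0.001, 0.003, -1.0]]
force: [0.2, 0.6, 0.2]
opening: 0.598
finger_force: 0.0
87.42374604800774 [-0.00096324 -0.00142262  0.10278449] [ 3.80475972e-01  1.39147137e-01  1.71469302e+00 -3.95357036e-05
  1.28406947e+00  4.25453701e-01]
```

Scaled: 0.03 m is 0.48, 0.025 m is 0.4.

```bash
echo '{"increments": [[-0.016,-0.016,0.48,0,0,0],[0,0,0.48,0,0,0],[0,0,0.4,0,0,0],[0,0,0.288,0,0,0],[0,0,0,0,0,0],[0,0,0,0,0,0]]}' | python3 steer.py ; echo '{"increments": [[0,0,0,0,0,0],[0,0,0,0,0,0],[0,0,0,0,0,0],[0,0,0,0,0,0],[0,0,0,0,0,0],[0,0,0,0,0,0]]}' | python3 steer.py 0 30
```

```text
t: 5.5
ee_pos: [0.5736, 0.2871, 0.0798]
eef_rot: [[0.043, 0.999, 0.002], [0.999, -0.043, 0.001], [0.001, 0.002, -1.0]]
force: [0.6, 1.5, 0.2]
opening: 0.599
finger_force: 0.0
t: 6.25
ee_pos: [0.5735, 0.287, 0.0794]
eef_rot: [[0.043, 0.999, 0.002], [0.999, -0.043, 0.001], [0.001, 0.002, -1.0]]
force: [2.9, 0.6, 6.4]
opening: 0.112
finger_force: 31.9
```

Scaled: 0.0088 m is 0.1408, -0.0004 m is -0.0064, 0.1 rad / 2 = 0.05.

```bash
echo '{"increments": [[-0.0064,0.1408,0,0,0,0.05],[-0.0064,0.1408,0,0,0,0.05],[-0.0064,0.1408,0,0,0,0.05],[-0.0064,0.1408,0,0,0,0.05],[-0.0064,0.1408,0,0,0,0.05],[-0.0064,0.1408,0,0,0,0.05],[-0.0064,0.1408,0,0,0,0.05],[0,0,0,0,0,0],[0,0,0,0,0,0]]}' | python3 steer.py; echo '{"increments": [[-0.0016,0.056,0,0,0,0.02],[0,0,0,0,0,0],[0,0,0,0,0,0]]}' | python3 steer.py
```

```text
t: 7.38
ee_pos: [0.6296, 0.2641, 0.0794]
eef_rot: [[0.678, 0.735, 0.002], [0.735, -0.678, 0.001], [0.002, 0.001, -1.0]]
force: [2.6, 0.8, 4.5]
opening: 0.108
finger_force: 31.5
t: 7.75
ee_pos: [0.6319, 0.2618, 0.0794]
eef_rot: [[0.706, 0.708, 0.002], [0.708, -0.706, 0.001], [0.002, 0.0, -1.0]]
force: [2.0, 0.6, 5.2]
opening: 0.108
finger_force: 31.5
```

Scaled: 0.0022 m is 0.0352, 0.025 rad / 2 = 0.0125.

```bash
echo '{"increments": [[0,0.0352,0,0,0,0.0125],[0,0,0,0,0,0],[0,0,0,0,0,0]]}' | python3 steer.py; echo '{"increments": [[0,0.0352,0,0,0,0.0125],[0,0,0,0,0,0],[0,0,0,0,0,0]]}' | python3 steer.py
```

```text
t: 8.12
ee_pos: [0.6333, 0.2604, 0.0794]
eef_rot: [[0.723, 0.69, 0.002], [0.69, -0.723, 0.001], [0.002, 0.0, -1.0]]
force: [1.4, 1.8, 5.6]
opening: 0.11
finger_force: 31.6
t: 8.5
ee_pos: [0.6336, 0.2601, 0.0794]
eef_rot: [[0.739, 0.673, -0.001], [0.673, -0.739, 0.003], [0.001, -0.003, -1.0]]
force: [-1.6, 4.3, 7.4]
opening: 0.111
finger_force: 35.3
```

The stop is reached: force is up and motion has ceased. I'll release, rise, and look straight down at the nut and the ring marks.

```bash
echo '{"increments": [[0,0,0,0,0,0],[0,0,0,0,0,0],[0,0,-0.64,0,0,0],[0,0,-0.64,0,0,0],[0,0,-0.64,0,0,0],[-0.64,0,0,0,0,0],[-0.64,0,0,0,0,0],[-0.64,0,0,0,0,0],[-0.56,0,0,0,0,0],[0,0,0,0,0,0],[0,0,0,0,0,0]]}' | python3 steer.py 0.6; python3 - <<'E'
from workcell import ctrl
import cv2,pickle,numpy as np
w=ctrl.get_image("wrist");pickle.dump(w,open("w3.pkl","wb"))
from h import *
u,v=proj(w,[.57,.199,.06],True);print(u,v)
u,v=int(u),int(v);y0=max(0,v-100);x0=u-120;print("off",x0,y0)
I=w["image"][:,:,::-1][y0:y0+190,x0:x0+240]
cv2.imwrite("pics/w3.png",cv2.resize(I,None,fx=3,fy=3,interpolation=cv2.INTER_CUBIC))
E
```

```text
t: 9.88
ee_pos: [0.5197, 0.154, 0.1981]
eef_rot: [[0.74, 0.672, -0.0], [0.672, -0.74, 0.0], [0.0, -0.0, -1.0]]
force: [0.4, 0.6, 0.6]
opening: 0.602
finger_force: 0.0
280.62720483891337 123.38304201985171
off 160 23
```

View pics/w3.png

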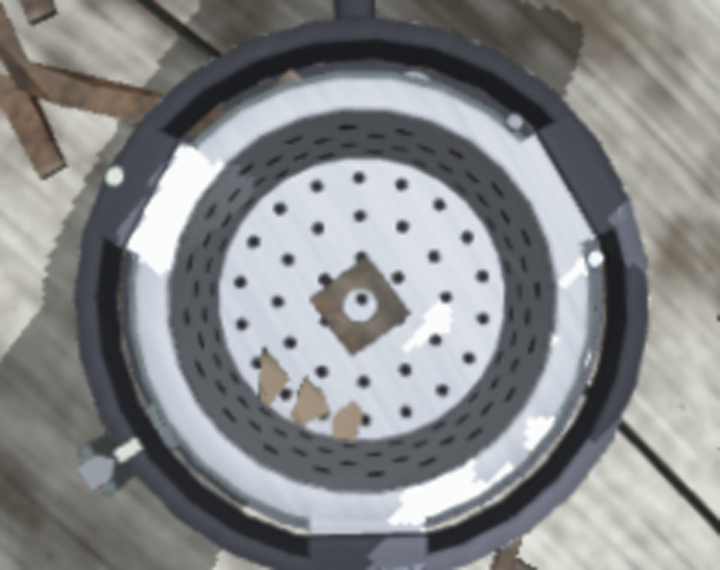

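The painted line now stands at the pointer, at crop (110,460), so the ring is locked. The nut's corners in the crop are (362,256), (410,312), (355,355) and (311,298). Next I'll compute the nut pose and the move to the tongs.

```bash
python3 - <<'E'
import pickle,numpy as np,cv2
from h import *
from workcell import ctrl
w=pickle.load(open("w3.pkl","rb"));I=w["image"][:,:,::-1].copy()
g=lambda u,v,z:plane(w,160+u/3,23+v/3,z,fray)
h=cv2.cvtColor(I,cv2.COLOR_BGR2HSV);m=cv2.inRange(h,(5,40,30),(25,255,200))
m[:,:260]=0;m[:,300:]=0;m[:105]=0;m[145:]=0
n,l,st,ce=cv2.connectedComponentsWithStats(m);k=1+st[1:,4].argmax()
P=np.array([plane(w,u,v,.026,fray)[:2]for v,u in np.argwhere(l==k)],np.float32);r=cv2.minAreaRect(P);print("nut",r,st[k])
F=[g(*p,.012)[:2]for p in[(220,297),(505,297),(362,157),(362,440)]];print("floor c",(F[0]+F[1])/2,(F[2]+F[3])/2,np.linalg.norm(F[0]-F[1]),np.linalg.norm(F[2]-F[3]))
e=[g(*p,.106)[:2]for p in[(76,300),(648,300)]];print("ring",e,np.linalg.norm(e[0]-e[1]))
s=ctrl.state();T=np.array([.4840,-.2013,.26]);print("to tongs",s["eef_rot"].T@(T-s["ee_pos"]),s["joint_pos"])
E
```

```text
nut ((0.5604686737060547, 0.20084792375564575), (0.02154463715851307, 0.00730114197358489), 73.41650390625) [265 118  16  22 102]
floor c [0.57127027 0.19971301] [0.57024242 0.19902472] 0.09545242253880992 0.09604366026931896
ring [array([0.52507394, 0.25262267]), array([0.61898544, 0.14912041])] 0.13975725242874412
to tongs [-0.26569406  0.23889073 -0.06180954] [ 1.89215997e-01 -9.17521092e-02  1.92488823e+00  1.67163383e-04
  1.30845585e+00  1.02230677e+00]
```

```bash
python3 - <<'E'
import pickle,numpy as np,cv2
from h import *
w=pickle.load(open("w3.pkl","rb"));I=w["image"].astype(int)
m=((I[...,0]-I[...,2]>8)).astype(np.uint8)*255
m[:,:258]=0;m[:,302:]=0;m[:105]=0;m[145:]=0
m=cv2.morphologyEx(m,cv2.MORPH_CLOSE,np.ones((3,3)))
n,l,st,ce=cv2.connectedComponentsWithStats(m);k=1+st[1:,4].argmax()
P=np.array([plane(w,u,v,.026,fray)[:2]for v,u in np.argwhere(l==k)],np.float32);r=cv2.minAreaRect(P);print("nut",r,st[k])
N=np.array([plane(w,160+u/3,23+v/3,.026,fray)[:2]for u,v in[(362,256),(410,312),(355,355),(311,298)]])
print(N.mean(0),[np.linalg.norm(N[i]-N[i-1]).round(4)for i in range(4)],[np.degrees(np.arctan2(*(N[i]-N[i-1])[::-1])).round(1)for i in range(4)])
u,v=280,124
cv2.imwrite("pics/n.png",cv2.resize(w["image"][:,:,::-1][90:165,235:335],None,fx=8,fy=8,interpolation=cv2.INTER_NEAREST))
for c in(0,1,2):print(I[122:127,258:304,c].mean(0).round().astype(int))
E
```

```text
nut ((0.56789630651474, 0.198852077126503), (0.02231389284133911, 0.022318128496408463), 78.17720794677734) [264 110  32  31 405]
[0.56825376 0.19834043] [np.float64(0.0211), np.float64(0.0236), np.float64(0.0224), np.float64(0.0232)] [np.float64(-8.1), np.float64(-97.4), np.float64(170.7), np.float64(79.4)]
[213 211 210 211 209 186 161 129 117 116 117 117 115 114 114 118 148 195
 207 205 188 149 127 138 177 204 196 150 108 101  98  98  99 100 102 118
 141 177 199 211 213 212 211 212 217 225]
[218 217 217 217 216 190 160 122 106 103 104 104 104 105 105 111 148 201
 214 212 193 153 131 143 183 210 202 152 105  96  94  94  95  96  99 117
 141 180 204 216 219 218 218 218 222 229]
[226 225 224 225 224 195 160 115  94  88  90  92  94  94  95 104 150 209
 222 221 203 160 137 150 191 219 210 156 100  89  87  87  88  88  92 113
 143 186 211 224 226 226 225 226 229 235]
```

View pics/n.png

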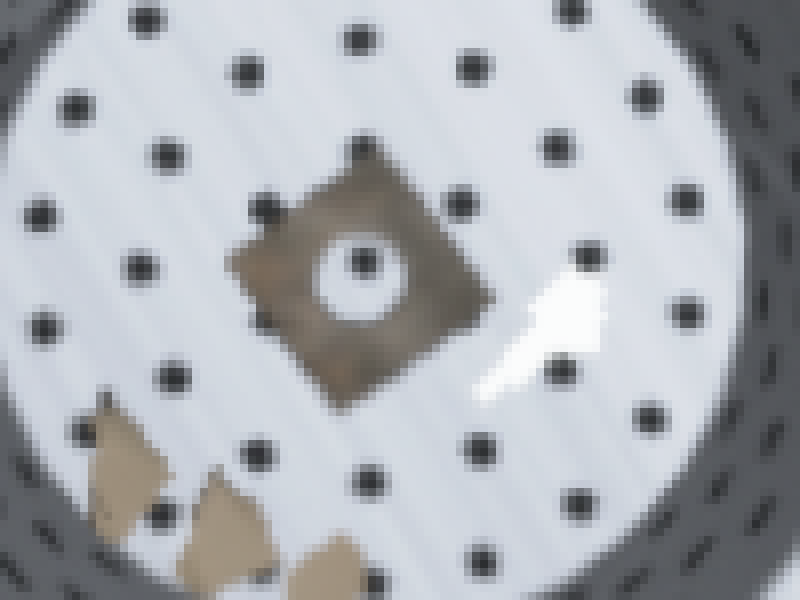

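In this close-up the nut is a 22–23 mm square with sides at about -10° and 80°, centred near (0.568,0.1985). The contact opening will settle its real width. Now I'll fetch the tongs.

Scaled: -0.035 m is -0.56, -0.033 m is -0.528, 0.162 rad / 2 = 0.081.

```bash
echo '{"increments": [[0,0,-0.48,0,0,0],[-0.528,0.48,-0.48,0,0,0],[-0.528,0.48,0,0,0,0],[-0.528,0.48,0,0,0,0],[-0.528,0.48,0,0,0,0],[-0.528,0.48,0,0,0,0],[-0.528,0.48,0,0,0,0],[-0.528,0.48,0,0,0,0],[-0.56,0.464,0,0,0,0],[0,0,0,0,0,0.081],[0,0,0,0,0,0.081],[0,0,0,0,0,0.0815],[0,0,0,0,0,0],[0,0,0,0,0,0]]}' | python3 steer.py 1.0; python3 - <<'E'
from workcell import ctrl
import numpy as np
s=ctrl.state();print(np.arctan2(s["eef_rot"][1,0],s["eef_rot"][0,0]),s["eef_rot"].T@(np.array([.4840,-.2013,.113])-s["ee_pos"]),s["joint_pos"])
E
```

```text
t: 11.68
ee_pos: [0.4839, -0.2017, 0.2582]
eef_rot: [[0.968, 0.251, -0.0], [0.251, -0.968, 0.0], [-0.0, -0.0, -1.0]]
force: [-0.1, -0.5, -0.1]
opening: 0.995
finger_force: 0.0
0.2535126588699361 [ 0.00025277 -0.0003749   0.14524244] [-4.97457303e-01 -1.73154221e-01  1.89653199e+00  2.99837011e-05
  1.41850018e+00  8.19821832e-01]
```

Scaled: 0.04 m is 0.64, 0.035 m is 0.56.

```bash
echo '{"increments": [[0,0,0.64,0,0,0],[0,0,0.64,0,0,0],[0,0,0.56,0,0,0],[0,0,0.32,0,0,0],[0,0,0.16,0,0,0],[0,0,0,0,0,0],[0,0,0,0,0,0]]}' | python3 steer.py; echo '{"increments": [[0,0,0,0,0,0],[0,0,0,0,0,0],[0,0,0,0,0,0],[0,0,0,0,0,0]]}' | python3 steer.py 0.66 20;  echo '{"increments": [[0,0,0,0,0,0],[0,0,0,0,0,0]]}' | python3 steer.py 0.63 20
```

```text
t: 12.55
ee_pos: [0.4844, -0.2024, 0.1149]
eef_rot: [[0.969, 0.248, 0.002], [0.248, -0.969, -0.001], [0.002, 0.002, -1.0]]
force: [-0.0, -0.1, 0.4]
opening: 0.998
finger_force: 0.0
t: 13.05
ee_pos: [0.4842, -0.2025, 0.1144]
eef_rot: [[0.969, 0.248, 0.002], [0.248, -0.969, -0.002], [0.001, 0.002, -1.0]]
force: [0.2, -1.5, 4.0]
opening: 0.661
finger_force: 8.2
t: 13.3
ee_pos: [0.4844, -0.2027, 0.1146]
eef_rot: [[0.969, 0.248, 0.002], [0.248, -0.969, -0.002], [0.002, 0.003, -1.0]]
force: [0.4, -1.6, 5.6]
opening: 0.631
finger_force: 11.3
```

Scaled: -0.03 m is -0.48, -0.02 m is -0.32.

```bash
echo '{"increments": [[0,0,0,0,0,0],[0,0,0,0,0,0],[0,0,-0.08,0,0,0],[0,0,-0.16,0,0,0],[0,0,-0.32,0,0,0],[0,0,-0.32,0,0,0],[0,0,-0.32,0,0,0],[0,0,-0.48,0,0,0],[0,0,-0.48,0,0,0],[0,0,-0.32,0,0,0],[0,0,0,0,0,0],[0,0,0,0,0,0]]}' | python3 steer.py 0.65 20; python3 - <<'E'
from workcell import ctrl
from h import *
import pickle
w=ctrl.get_image("wrist");t=ctrl.get_image("scene");pickle.dump((w,t),open("w4.pkl","wb"))
s=ctrl.state();R=s["eef_rot"];print(s["joint_pos"])
a=w["image"][:,:,::-1][180:420,130:430]
u,v=map(int,proj(t,s["ee_pos"]));print(u,v)
b=t["image"][:,:,::-1][v-40:v+80,u-75:u+75]
cv2.imwrite("pics/g.png",np.hstack([cv2.resize(a,(500,400)),cv2.resize(b,(300,240))[:, :].repeat(1,0) if 0 else cv2.copyMakeBorder(cv2.resize(b,(300,240),interpolation=2),0,160,0,0,0)]))
T=np.array([.568,.1985,s["ee_pos"][2]]);print("delta tool",R.T@(T-s["ee_pos"]),"yaw",np.degrees(np.arctan2(R[1,0],R[0,0])))
E
```

```text
t: 14.8
ee_pos: [0.4829, -0.2015, 0.2671]
eef_rot: [[0.969, 0.248, -0.002], [0.248, -0.969, 0.001], [-0.001, -0.001, -1.0]]
force: [-0.5, 0.4, -0.6]
opening: 0.649
finger_force: 6.0
[-4.98003065e-01 -1.78346319e-01  1.88734702e+00  8.32043886e-06
  1.43572871e+00  8.21991862e-01]
309 188
delta tool [ 0.18188733 -0.36625492  0.00036741] yaw 14.369937375192892
```

View pics/g.png

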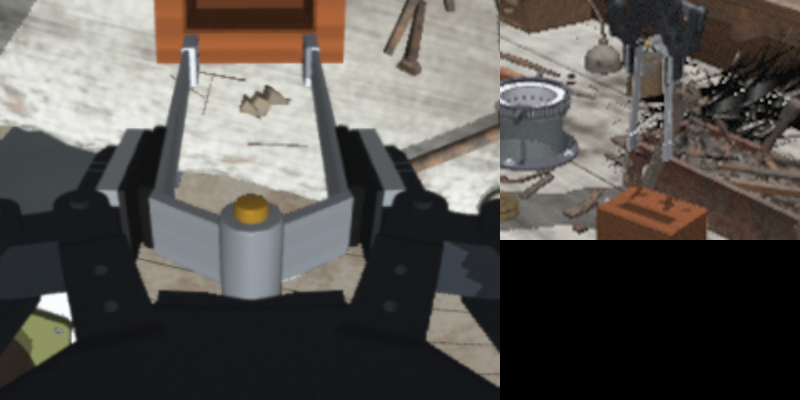

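The tongs hang upright and centred in the pads with the jaws open. I'll carry them over the pot.

Careful with the scale: shifts go in shares of 62.5 mm and turns go in shares of 2 rad. That gives: -0.034 m is -0.544, -0.032 m is -0.512, 0.1 rad / 2 = 0.05.

```bash
echo '{"increments": [[0.128,-0.256,0,0,0,0],[0.256,-0.512,0,0,0,0],[0.272,-0.544,0,0,0,0],[0.272,-0.544,0,0,0,0],[0.272,-0.544,0,0,0,0],[0.272,-0.544,0,0,0,0],[0.272,-0.544,0,0,0,0],[0.272,-0.544,0,0,0,0],[0.272,-0.544,0,0,0,0],[0.272,-0.544,0,0,0,0],[0.224,-0.48,0,0,0,0],[0.128,-0.256,0,0,0,0],[0,0,0,0,0,0.05],[0,0,0,0,0,0.05],[0,0,0,0,0,0.05],[0,0,0,0,0,0.05],[0,0,0,0,0,0.0085],[0,0,0,0,0,0],[0,0,0,0,0,0],[0,0,0,0,0,0]]}' | python3 steer.py; python3 - <<'E'
from workcell import ctrl
from h import *
import pickle
w4,_=pickle.load(open("w4.pkl","rb"))
R=np.array([[.969,.248,0],[.248,-.969,0],[0,0,-1]]);p=np.array([.4829,-.2015,.2671])
for q in[(.009,.028,.1026),(.009,-.028,.1026),(.009,0,-.035)]:print("pred",proj(w4,p+R@np.array(q),True))
print("seen",130+190*.6,180+36*.6,130+310*.6,180+36*.6)
w=ctrl.get_image("wrist");pickle.dump(w,open("w5.pkl","wb"));cv2.imwrite("pics/w5.png",w["image"][:,:,::-1])
s=ctrl.state();R=s["eef_rot"]
T=np.array([.568,.1985,.1146]);print("delta tool",R.T@(T-s["ee_pos"]),"yaw",np.degrees(np.arctan2(R[1,0],R[0,0])),s["joint_pos"])
E
```

```text
t: 17.4
ee_pos: [0.5689, 0.1979, 0.2683]
eef_rot: [[0.986, -0.165, -0.0], [-0.165, -0.986, -0.0], [-0.0, 0.0, -1.0]]
force: [-0.3, -0.0, 0.2]
opening: 0.647
finger_force: 6.0
pred (np.float64(315.585035378137), np.float64(199.85986617024426))
pred (np.float64(243.84213001394525), np.float64(199.88938992734367))
pred (np.float64(279.1957466069094), np.float64(289.733920846348))
seen 244.0 201.6 316.0 201.6
delta tool [-0.00097335 -0.00048059  0.15375153] yaw -9.508555712448539 [ 2.45621338e-01 -7.97781178e-04  1.71860100e+00 -4.44601462e-06
  1.42378083e+00  1.98237392e+00]
```

```bash
python3 - <<'E'
from h import *
import pickle
w=pickle.load(open("w5.pkl","rb"));I=w["image"].astype(int)
u,v=map(int,proj(w,[.568,.1985,.026],True));print(u,v)
m=((I[...,0]-I[...,2]>8)).astype(np.uint8)*255;k=np.zeros_like(m);k[v-16:v+17,u-16:u+17]=1;m*=k
m=cv2.morphologyEx(m,cv2.MORPH_CLOSE,np.ones((3,3)))
n,l,st,ce=cv2.connectedComponentsWithStats(m)
for i in range(1,n):
    if st[i,4]<60:continue
    P=np.array([plane(w,b,a,.026,fray)[:2]for a,b in np.argwhere(l==i)],np.float32);r=cv2.minAreaRect(P);print(st[i],r)
E
```

```text
279 179
[269 170  20  20 319] ((0.5683383345603943, 0.19907841086387634), (0.022930560633540154, 0.0232962928712368), 80.42961883544922)
```

The nut is confirmed at (0.5683,0.1989), with its sides aligned to the tool. Lowering now.

Scaled: 0.02 m is 0.32, -0.0009 m is -0.0144.

```bash
echo '{"increments": [[-0.0128,-0.0144,0.16,0,0,0],[0,0,0.32,0,0,0],[0,0,0.32,0,0,0],[0,0,0.32,0,0,0],[0,0,0.32,0,0,0],[0,0,0,0,0,0],[0,0,0,0,0,0]]}' | python3 steer.py;  echo '{"increments": [[0,0,0.24,0,0,0],[0,0,0.24,0,0,0],[0,0,0.24,0,0,0],[0,0,0.16,0,0,0],[0,0,0.064,0,0,0],[0,0,0,0,0,0],[0,0,0,0,0,0]]}' | python3 steer.py
```

```text
t: 18.32
ee_pos: [0.5687, 0.199, 0.1788]
eef_rot: [[0.986, -0.165, 0.001], [-0.165, -0.986, 0.0], [0.001, -0.0, -1.0]]
force: [0.7, 0.2, -1.0]
opening: 0.65
finger_force: 6.0
t: 19.2
ee_pos: [0.5687, 0.199, 0.1201]
eef_rot: [[0.986, -0.165, 0.001], [-0.165, -0.986, 0.0], [0.001, -0.001, -1.0]]
force: [0.4, 0.0, -1.5]
opening: 0.649
finger_force: 6.0
```

Next I'll close in steps, watching for where contact comes.

```bash
for o in 0.63 0.61 0.59 0.57; do echo '{"increments": [[0,0,0,0,0,0],[0,0,0,0,0,0]]}' | python3 steer.py $o 20|grep -E 'force|open'; done
```

```text
force: [-0.8, -0.0, -1.4]
opening: 0.632
finger_force: 6.3
force: [0.7, 0.1, -1.1]
opening: 0.616
finger_force: 6.8
force: [0.3, -0.2, -1.6]
opening: 0.593
finger_force: 12.7
force: [0.0, -0.2, -1.6]
opening: 0.578
finger_force: 20.9
```

```bash
echo '{"increments": [[0,0,0,0,0,0],[0,0,0,0,0,0],[0,0,0,0,0,0],[0,0,0,0,0,0]]}' | python3 steer.py 0.5 50|grep -E 'force|open'; python3 - <<'E'
from workcell import ctrl
from h import *
import pickle
w=ctrl.get_image("wrist");pickle.dump(w,open("w6.pkl","wb"));cv2.imwrite("pics/w6.png",w["image"][:,:,::-1])
s=ctrl.state();p=s["ee_pos"];R=s["eef_rot"]
I=w["image"].astype(int);u,v=map(int,proj(w,p+R@np.array([.009,0,.100]),True));print(u,v)
for r in range(v-6,v+13,3):print(r,''.join('%4d'%x for x in I[r,u-36:u+37:2].mean(1)))
m=(I[...,0]-I[...,2]>8);ys,xs=np.nonzero(m[v-20:v+25,u-40:u+40]);print("brown",len(xs),xs.min()+u-40,xs.max()+u-40,ys.min()+v-20,ys.max()+v-20)
E
```

```text
force: [0.8, 0.1, -1.1]
opening: 0.566
finger_force: 52.0
279 201
195  225 225 225 225 225 224 224 224 223 219 142 146 213 214 214 213 212 211 211 211 212 213 212 212 213 213 217 228 250 254 254 254 251 104  46 149 219
198  223 223 224 224 224 224 225 225 224 155  46  56  60  62  64  64  69  69  66  64  66  69  67  64  64  63 139 217 218 250 254 254 254 219 207 216 216
201  163 219 224 224 224 224 221 128  94  94  85  99 104 104 109 106 116 120 123 119 114 108 111 111 105 105 101  91  94  95 188 254 254 247 220 219 219
204   43  97 216 220 220 221 184  94  94  92  76 104 100 103 112 110 110 106 105 104 103 104 108 108 102  97  96  78  94  94 106 248 247 220 220 221 221
207  212 217 221 221 220 208 109 100 100  94  72  97 104 109 121 121 116 113 116 181 117 104 102 104 104 102  87  73  98 101 108 150 224 220 219 219 218
210  216 217 216 217 217 193  99 103 173 144  77  90 111 117 126 136 189 134 131 223 219 177 123 117 113 113  78  78 164 203 120 150 195 211 112  74 187
213  221 221 221 221 220 161  91  88 161 146  77 104 126 133 133 130 210 216 216 216 215 199 168 171 123 121  99  79 163 172  91  94 186 211  78  55 175
brown 727 265 295 197 225
```

The jaws sit directly on the nut's flats and the grip is firm at 50 N. A small lift first.

Scaled: -0.008 m is -0.128, -0.006 m is -0.096.

```bash
echo '{"increments": [[0,0,-0.048,0,0,0],[0,0,-0.096,0,0,0],[0,0,-0.128,0,0,0],[0,0,-0.128,0,0,0],[0,0,0,0,0,0],[0,0,0,0,0,0]]}' | python3 steer.py - 55; python3 - <<'E'
from workcell import ctrl
from h import *
w=ctrl.get_image("wrist");s=ctrl.state();p=s["ee_pos"];R=s["eef_rot"]
I=w["image"].astype(int);u,v=map(int,proj(w,p+R@np.array([.009,0,.100]),True))
m=(I[...,0]-I[...,2]>8)[v-20:v+25,u-40:u+40];ys,xs=np.nonzero(m);print(u,v,"brown",len(xs),xs.min()+u-40,xs.max()+u-40,ys.min()+v-20,ys.max()+v-20)
E
```

```text
t: 21.5
ee_pos: [0.5682, 0.1989, 0.1443]
eef_rot: [[0.986, -0.165, -0.0], [-0.165, -0.986, 0.0], [-0.0, -0.0, -1.0]]
force: [-0.3, 0.1, -1.3]
opening: 0.568
finger_force: 56.8
279 201 brown 712 265 295 197 225
```

The nut came up 24 mm with the tongs: it sits at the same pixels in the wrist view. Now the full lift.

Scaled: -0.015 m is -0.24, -0.012 m is -0.192.

```bash
echo '{"increments": [[0,0,-0.096,0,0,0],[0,0,-0.192,0,0,0],[0,0,-0.24,0,0,0],[0,0,-0.24,0,0,0],[0,0,-0.24,0,0,0],[0,0,-0.24,0,0,0],[0,0,-0.24,0,0,0],[0,0,-0.24,0,0,0],[0,0,-0.192,0,0,0],[0,0,-0.096,0,0,0],[0,0,0,0,0,0],[0,0,0,0,0,0],[0,0,0,0,0,0],[0,0,0,0,0,0]]}' | python3 steer.py; python3 - <<'E'
from workcell import ctrl
from h import *
w=ctrl.get_image("wrist");s=ctrl.state();p=s["ee_pos"];R=s["eef_rot"]
cv2.imwrite("pics/w7.png",w["image"][:,:,::-1])
I=w["image"].astype(int);u,v=map(int,proj(w,p+R@np.array([.009,0,.100]),True))
m=(I[...,0]-I[...,2]>8)[v-20:v+25,u-40:u+40];ys,xs=np.nonzero(m);print(u,v,"brown",len(xs),xs.min()+u-40,xs.max()+u-40,ys.min()+v-20,ys.max()+v-20,s["dq"].round(4))
E
```

```text
t: 23.3
ee_pos: [0.5681, 0.1989, 0.2698]
eef_rot: [[0.986, -0.165, -0.001], [-0.165, -0.986, -0.0], [-0.001, 0.0, -1.0]]
force: [1.0, 0.1, -0.9]
opening: 0.569
finger_force: 56.9
279 201 brown 780 265 307 194 225 [ 0.001  -0.0028 -0.0039  0.002  -0.0008 -0.0011]
```

```bash
echo '{"increments": [[0,0,0,0,0,0],[0,0,0,0,0,0],[0,0,0,0,0,0],[0,0,0,0,0,0]]}' | python3 steer.py | tail -3; python3 -c "
from workcell import ctrl
print(ctrl.close_job())"
```

```text
force: [0.6, -1.2, -3.0]
opening: 0.563
finger_force: 56.9
the job is handed in; nothing more can be done
None
```

The ring was turned to its stop with its line at the pointer, and the job was handed in at about 24 s with the nut held still in the tongs, its underside about 160 mm above the bench over the pot; the judge's result was not shown.

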